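Lid the button tins

ROBOT

A 6-joint arm with a two-finger parallel gripper is mounted at the origin on the work surface. World frame = base frame: x ahead of the robot, y to its left, z up, the work surface at z = 0. Lengths are in m, angles in degrees, forces in N, time in s.
With the tool pointing down it reaches from about 0.375 to 0.9 m from the base axis. Payload 3.1 kg.
Tool frame: the origin (TCP) lies midway between the tips of the shut fingers; the grasp point (between the pads) lies 19 mm behind it; z points along the fingers, y is the line along which they close (so a half turn about z gives the same grasp; the last joint's range is limited). The gripper opens to 87 mm and grips with 3 to 60 N. Pads are 19 mm wide; open, the fingers measure 117 mm over their backs; the gripper's body (75 mm by 190 mm) begins 51 mm behind the grasp point.
Start: joints at [58.585, 30.224, 82.088, -0, 67.689, -10.227], TCP at [0.226, 0.583, 0.223] pointing down, gripper open.
Joint ranges: [-176.69, 176.69], [-43.24, 126.21], [12.49, 139.97], [-82, 262], [0, 151.66], [-163.58, 163.58]. Speed limits (degrees/s): [159.86, 159.86, 180, 180, 180, 180].

INTERFACE

Orientations are given as a 3x3 rotation matrix whose columns are the frame's x, y, z axes.
In Python, from rig import bot, capture gives the robot as it stands.
- The arm moves only by the shell command python3 -m handwheel 'ROWS'. ROWS is a JSON list of rows, 1 to 20 of them, each written [[dx, dy, dz], [rx, ry, rz], opening]: dx, dy, dz in units of 100 mm, then a rotation vector rx, ry, rz in units of 10 degrees, then the opening from 0.0 (shut) to 1.0 (fully open); each row is the pose to reach, as a shift and turn from the pose commanded when the command began, along the tool's axes at that moment; what a row does not reach only later rows make up. A row lasts 1/10 s, in which the tool goes at most 0.05 m and 8.59 degrees, less where a joint would pass 70% of its speed; a pose out of reach is approached as far as the arm can. The fingers move at their own pace and stop on an object; the grip force is fixed at half the most. Time passes only in rows, so rows that do not move let the fingers close. It prints the time, the measured TCP pose, the force, the opening and the grip force at its end. Input that does not fit is refused with a message, and nothing moves.
- bot.read_state(): the state, without advancing time (a new reading comes with each control period).
- capture(name): name is "scene" or "side" or "wrist"; returns a dict with "color" (384x512x3 uint8, red, green, blue), "K" (3x3 intrinsics, pixels), "view" (4x4, takes a point from world to camera coordinates); the wrist camera has in their place "mount" (4x4, takes a point from camera to tool coordinates, whose origin is the TCP and whose axes are the flange's). Camera axes: x right, y up, looking along -z (the intrinsics and any distortion apply to the point x, -y, -z); pixel columns grow to the right and rows downward; lengths in m; the calibration is good to about 2 mm. A picture is of the moment at which its call begins: read the wrist's pose just before it. There is no depth.
- bot.hand_in(): hands the job in; it is judged then, once.
The state is a dict: "time_s": time; "joint_positions": joint angles; "qvel": joint speeds; "tau": joint torques, N m; "position": TCP position; "tcp_rot": TCP orientation; "force": force on the tool from outside, world axes, zero at the start; "moment": the same for the moment, N m; "opening": opening from 0.0 (shut) to 1.0 (fully open); "grasp_force": force on a finger pad.
Only numpy, scipy, OpenCV 4.12 (cv2) and the standard library are available. Lean on these libraries where they do the work, as an engineer would, in place of code of your own. Each camera call takes 0.05 s, during which the arm holds its last target. There are 200 camera calls.

TASK

Pick out the four wooden lids from the clutter on the worktop and put each one on the tin it fits by shape and size, so that every lid sits flat and fully home on its own tin. Leave the tins, the embroidery hoop and the stapler standing where they are.

Things in the scene. Friction and masses are not known exactly. Their poses are not given: they have to be found in the camera images.
- lid_large: Pale wooden lid, right way up: round disc 100 mm across, 8 mm thick, round knob on top (22 mm across, 24 mm high), round plug below (66 mm across, 6 mm deep). On the table the disc's top is at 14 mm, the knob's top at 38 mm. Fits the larger round tin with 8 mm of play all round. Origin: centre of plug underside, z up. 80 g.
- lid_small: Pale wooden lid, right way up: round disc 68 mm across, 8 mm thick, round knob on top (22 mm across, 24 mm high), round plug below (34 mm across, 6 mm deep). On the table the disc's top is at 14 mm, the knob's top at 38 mm. Fits the smaller round tin with 8 mm of play all round. Origin: centre of plug underside, z up. 80 g.
- lid_square: Pale wooden lid, right way up: square plate 82 x 82 mm, 8 mm thick, bar knob on top (40 mm along x, 14 mm along y, 24 mm high), plug below (48 x 48 mm, 6 mm deep). On the table its plate top is at 14 mm, knob top at 38 mm. Fits the square tin with 8 mm of play all round; any quarter turn fits. Origin: centre of plug underside, z up, x along the bar knob. 80 g.
- lid_oblong: Pale wooden lid, right way up: oblong plate 104 (x) x 62 (y) mm, 8 mm thick, bar knob on top (40 mm along x, 14 mm along y, 24 mm high), plug below (70 x 28 mm, 6 mm deep). On the table its plate top is at 14 mm, knob top at 38 mm. Fits the oblong tin with 8 mm of play all round; a half turn too. Origin: centre of plug underside, z up, x along bar and long side. 80 g.
- tin_large: White enamel tin, open at the top, a few buttons inside, standing loose on the table: round, 88 mm outside, 82 mm inside, 75 mm high, walls 3 mm. Origin at the centre of its underside, z up. Mass about 0.5 kg. With its lid home the lid's origin is 6 mm below the rim, that is 69 mm above the tin's origin.
- tin_small: White enamel tin, open at the top, a few buttons inside, standing loose on the table: round, 56 mm outside, 50 mm inside, 60 mm high, walls 3 mm. Origin at the centre of its underside, z up. Mass about 0.5 kg. With its lid home the lid's origin is 6 mm below the rim, that is 54 mm above the tin's origin.
- tin_square: White enamel tin, open at the top, a few buttons inside, standing loose on the table: square, 70 x 70 mm outside, 64 x 64 mm inside, 70 mm high, walls 3 mm. Origin at the centre of its underside, z up, x and y square to its sides. Mass about 0.5 kg. With its lid home the lid's origin is 6 mm below the rim, that is 64 mm above the tin's origin.
- tin_oblong: White enamel tin, open at the top, a few buttons inside, standing loose on the table: oblong, 92 (x) x 50 (y) mm outside, 86 x 44 mm inside, 55 mm high, walls 3 mm. Origin at the centre of its underside, z up, x along its long side. Mass about 0.5 kg. With its lid home the lid's origin is 6 mm below the rim, that is 49 mm above the tin's origin.
- hoop: Bystander: wooden embroidery hoop lying flat, an open ring 118 mm across and 11 mm high, with a brass screw block reaching 68 mm from the centre at +x. Origin at the ring's centre on its underside.
- stapler: Bystander: green plastic stapler lying upright, 118 mm long along x, 34 mm wide, 42 mm high. Origin at the centre of its underside.

How it is judged:
By the outcome, as a careful person would: the job done as asked, in the order asked, and still so for the second after the job is handed in, with the robot touching nothing.
It also fails if it takes over 120 s, if anything falls off the work surface, if the arm or the gripper's body presses on something with over 40 N, if the wrist force passes 120 N, or if a joint passes its speed limit or range.

## Working session

There is one attempt and no reset: what is moved stays moved. The work goes in short steps, Python scripts to look and compute and a shell command to move; the robot and the scene stay as the last step left them, time stands still between calls to the robot, and variables do not carry over. Pictures are saved under pics/ and viewed, at most 14 in all, crops included, and the job is handed in when it is done.

```bash
mkdir -p pics; ls; python3 - <<'E'
from rig import bot,capture
import cv2,numpy as np
s=bot.read_state();print(s)
for n in("scene","side"):
    c=capture(n);cv2.imwrite(f"pics/{n}0.png",cv2.resize(c["color"][:,:,::-1],(800,600),interpolation=cv2.INTER_CUBIC));print(n,{k:(v.tolist() if hasattr(v,'tolist') else v) for k,v in c.items() if k!="color"})
c=capture("wrist");cv2.imwrite("pics/wrist0.png",c["color"][:,:,::-1]);print({k:(v.tolist() if hasattr(v,'tolist') else v) for k,v in c.items() if k!="color"})
E
```

```text
pics
{'time_s': 0.0, 'joint_positions': array([ 5.85848061e+01,  3.02806355e+01,  8.21577565e+01, -7.85377785e-04,
        6.76888908e+01, -1.02270124e+01]), 'qvel': array([ 0.01202904, -0.03390575, -0.06058495,  0.05078329,  0.05835434,
       -0.15914344]), 'tau': array([ 1.12576294e-03, -4.40028512e+01, -1.76597035e+01,  6.32883282e-02,
        5.80742606e-02, -1.77562965e-04]), 'position': array([0.2254728 , 0.58211152, 0.22154613]), 'tcp_rot': array([[-9.32400041e-01,  3.61426130e-01, -1.14710457e-03],
       [ 3.61427748e-01,  9.32398179e-01, -1.90246800e-03],
       [ 3.81956567e-04, -2.18845666e-03, -9.99997532e-01]]), 'force': array([ 0.81929243,  0.00328695, -1.1160943 ]), 'moment': array([ 0.04730687,  0.01196496, -0.01965131]), 'grasp_force': 0.0, 'opening': 0.9994567182688813}
scene {'K': [[416.23220944050064, 0.0, 259.3327401482638], [0.0, 416.23220944050064, 190.89990678492728], [0.0, 0.0, 1.0]], 'view': [[0.6492646490562463, 0.7604784877443483, 0.01130863227533326, -0.35671606646228926], [-0.6633133977325596, 0.5589091999300373, 0.49763022679701924, 0.3426398979344909
[... 236 characters left out ...]
: [[0.9806237606805019, -0.19508918477440468, -0.017811512369467958, -0.5232655224983388], [0.16180536293425798, 0.7553424717220344, 0.6350407663595781, -0.12267270998446804], [-0.11043579362934178, -0.6256180627163074, 0.7722732515687382, -1.234755177351986], [0.0, 0.0, 0.0, 1.0]]}
{'K': [[345.54583052580193, 0.0, 256.83640499300026], [0.0, 345.54583052580193, 190.4888136597978], [0.0, 0.0, 1.0]], 'mount': [[-0.0004966966803419065, 0.9615672681128755, 0.27456901170078807, 0.07494467772252529], [0.999999507439947, 0.0002416674217017377, 0.0009626612689248416, -0.0007805355661435476], [0.0008593091813412133, 0.274569354609718, -0.9615669145186581, -0.16240720699405084], [0.0, 0.0, 0.0, 1.0]]}
```

View pics/scene0.png

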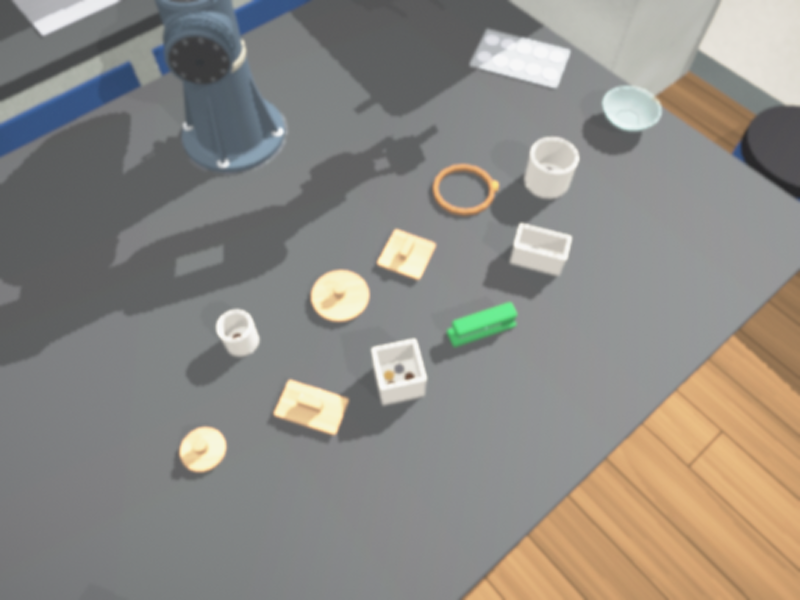

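View pics/side0.png

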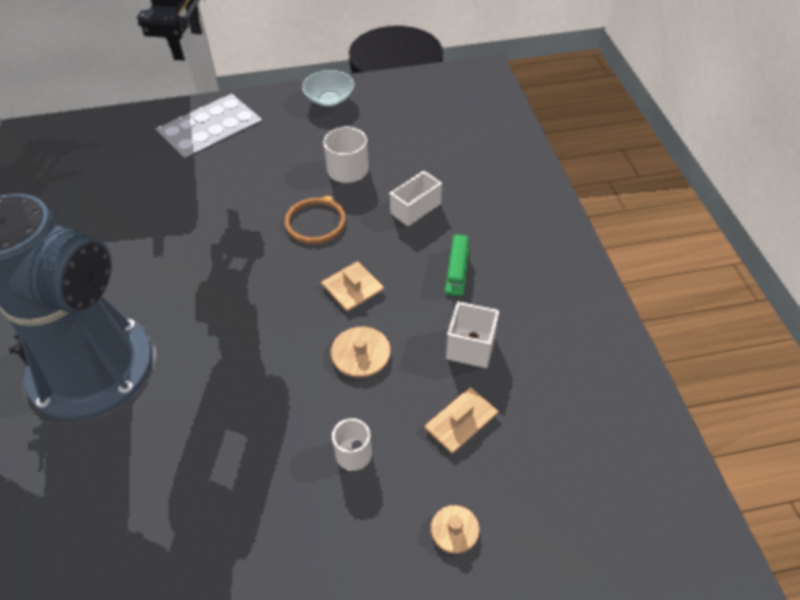

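The scene view (800x600 px) shows these objects:
- **Lids:** square (407,254), large (340,296), oblong (311,407), small (203,449).
- **Tins:** large (551,167), oblong (541,250), square (399,371), small (238,333).
- **Bystanders:** hoop (465,190) and stapler (482,324).

The side view confirms the same layout. I'll fit model silhouettes in both views.

```bash
cat > h.py <<'E'
import numpy as np,cv2,json
from scipy.optimize import minimize
from rig import bot,capture
def proj(c,P):
    q=(np.c_[P,np.ones(len(P))]@c["view"].T)[:,:3]; K=c["K"]
    return np.c_[K[0,0]*q[:,0]/-q[:,2]+K[0,2], K[1,1]*-q[:,1]/-q[:,2]+K[1,2]]
def ray(c,uv,z):
    K=c["K"];R=c["view"][:3,:3];o=-R.T@c["view"][:3,3]
    d=R.T@np.array([(uv[0]-K[0,2])/K[0,0],-(uv[1]-K[1,2])/K[1,1],-1]); return (o+d*(z-o[2])/d[2])[:2]
def circ(d,z):
    a=np.linspace(0,2*np.pi,60); return np.c_[d/2*np.cos(a),d/2*np.sin(a),0*a+z]
def rect(a,b,z): return np.array([[sx*a/2,sy*b/2,z] for sx in(-1,1) for sy in(-1,1)])
V=np.vstack
M={"lid_large":V([circ(.1,.006),circ(.1,.014),circ(.022,.038)]),"lid_small":V([circ(.068,.006),circ(.068,.014),circ(.022,.038)]),
"lid_square":V([rect(.082,.082,.006),rect(.082,.082,.014),rect(.04,.014,.038)]),"lid_oblong":V([rect(.104,.062,.006),rect(.104,.062,.014),rect(.04,.014,.038)]),
"tin_large":V([circ(.088,0),circ(.088,.075)]),"tin_small":V([circ(.056,0),circ(.056,.06)]),
"tin_square":V([rect(.07,.07,0),rect(.07,.07,.07)]),"tin_oblong":V([rect(.092,.05,0),rect(.092,.05,.055)])}
def place(n,p,z=0):
    a=p[2];R=np.array([[np.cos(a),-np.sin(a),0],[np.sin(a),np.cos(a),0],[0,0,1]]); return M[n]@R.T+[p[0],p[1],z]
def hullimg(pts,S=4,sh=(384,512)):
    m=np.zeros((sh[0]*S,sh[1]*S),np.uint8)
    cv2.fillConvexPoly(m,cv2.convexHull(np.round(((pts+.5)*S-.5)*16).astype(np.int32)),255,shift=4); return m
def mask(img,kind):
    h=cv2.cvtColor(img,cv2.COLOR_RGB2HSV)
    if kind=="lid": return ((h[...,0]<25)&(h[...,1]>70)&(h[...,2]>95)).astype(np.uint8)
    return ((h[...,1]<40)&(h[...,2]>105)).astype(np.uint8)
def seen(c,n,uv):
    m=mask(c["color"],n[:3]); k,l,st,ce=cv2.connectedComponentsWithStats(m)
    big=[i for i in range(1,k) if st[i,4]>60]
    i=min(big,key=lambda i:np.hypot(*(ce[i]-uv)))
    pc=cv2.findContours((cv2.resize((l==i).astype(np.uint8)*255,None,fx=4,fy=4,interpolation=cv2.INTER_LINEAR)>127).astype(np.uint8),cv2.RETR_EXTERNAL,cv2.CHAIN_APPROX_NONE)[0]
    pts=V([q[:,0] for q in pc]); o=np.zeros((1536,2048),np.uint8); cv2.fillConvexPoly(o,cv2.convexHull(pts),255); return o
def fit(n,uv,cams,z=0,yaws=None):
    c=cams[0];zz=z+(.01 if n[:3]=="lid" else .03)
    x0=ray(c,uv,zz); obs=[]
    for k in cams: obs.append(seen(k,n,proj(k,np.array([[*x0,zz]]))[0]))
    def cost(q):
        s=0
        for k,o in zip(cams,obs):
            m=hullimg(proj(k,place(n,(q[0]/100,q[1]/100,q[2]),z))); s+=1-np.count_nonzero(m&o)/np.count_nonzero(m|o)
        return s
    best=None
    for y in ([0] if n.endswith(("large","small")) else np.arange(0,np.pi,np.pi/6) if yaws is None else yaws):
        r=minimize(cost,[x0[0]*100,x0[1]*100,y],method="Nelder-Mead",options=dict(initial_simplex=np.array([x0[0]*100,x0[1]*100,y])+np.array([[0,0,0],[1,0,0],[0,1,0],[0,0,.3]]),maxfev=120))
        if best is None or r.fun<best.fun: best=r
    return best.x[0]/100,best.x[1]/100,best.x[2],best.fun
E
python3 - <<'E'
from h import *
cams=[capture("scene"),capture("side")]
g=dict(lid_square=(407,254),lid_large=(340,296),lid_oblong=(311,407),lid_small=(203,449),tin_large=(551,167),tin_oblong=(541,250),tin_square=(399,371),tin_small=(238,333))
vis=[c["color"][:,:,::-1].copy() for c in cams]; out={}
for n,u in g.items():
    x,y,a,f=fit(n,np.array(u)/1.5625,cams); out[n]=(x,y,a); print(n,round(x,4),round(y,4),round(np.degrees(a),1),round(f,3))
    for c,v in zip(cams,vis): cv2.polylines(v,[cv2.convexHull(np.round(proj(c,place(n,(x,y,a)))).astype(np.int32))],True,(0,0,255) )
json.dump(out,open("poses.json","w"))
for n,u in dict(hoop=(465,190),stapler=(482,324)).items(): print(n,ray(cams[0],np.array(u)/1.5625,.005 if n=="hoop" else .03))
cv2.imwrite("pics/fit.png",np.vstack([v[90:384,100:480] if i==0 else v[40:384,150:350] for i,v in enumerate(vis[:1])]))
E
```

```text
lid_square 0.4632 0.0732 26.2 0.439
lid_large 0.4548 -0.0733 18.1 0.897
lid_oblong 0.5894 -0.235 32.0 0.147
lid_small 0.5364 -0.4034 6.9 0.42
tin_large 0.504 0.407 11.8 1.08
tin_oblong 0.6207 0.2587 25.3 1.111
tin_square 0.6419 -0.0939 -32.6 1.079
tin_small 0.4124 -0.2522 6.8 1.095
hoop [0.42192369 0.26282183]
stapler [0.66489878 0.07158554]
```

View pics/fit.png

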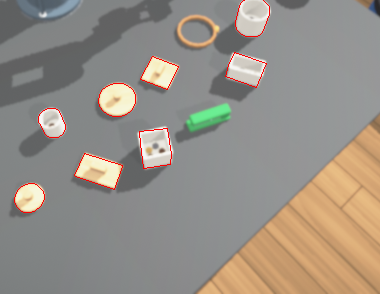

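```bash
cat >> h.py <<'E'
def seen(c,n,uv,thr=None):
    im=c["color"].astype(int); f=np.clip(im[...,0]-im[...,2] if n[:3]=="lid" else im.min(2),0,255).astype(np.uint8)
    r=34 if n!="tin_small" and n!="lid_small" else 26
    u,v=np.round(uv).astype(int); y0,x0=max(v-r,0),max(u-r,0); w=cv2.resize(f[y0:v+r,x0:u+r],None,fx=4,fy=4,interpolation=cv2.INTER_LINEAR)
    t=thr or cv2.threshold(w,0,255,cv2.THRESH_OTSU)[0]
    if n[:3]=="tin": t=min(t,np.median(w)+35)
    m=(w>t).astype(np.uint8); k,l,st,ce=cv2.connectedComponentsWithStats(m)
    i=max(range(1,k),key=lambda i:st[i,4]-(1e6 if np.hypot(*(ce[i]-2*np.array([2*r,2*r])))>60 else 0))
    pts=cv2.findNonZero((l==i).astype(np.uint8))[:,0]+[4*x0,4*y0]; o=np.zeros((1536,2048),np.uint8); cv2.fillConvexPoly(o,cv2.convexHull(pts),255); return o
E
cat > m.py <<'E'
from h import *
cams=[capture("scene"),capture("side")]
P=json.load(open("poses.json"))
vis=[cv2.resize(c["color"][:,:,::-1],None,fx=3,fy=3,interpolation=cv2.INTER_LINEAR) for c in cams]; out={}
for n,p in P.items():
    x,y,a,f=fit(n,proj(cams[0],np.array([[p[0],p[1],.01 if n[0]=="l" else .03]]))[0],cams); out[n]=(x,y,a); print(n,round(x,4),round(y,4),round(np.degrees(a),1),round(f,3))
    for c,v in zip(cams,vis):
        q=place(n,(x,y,a)); pp=((proj(c,q)+.5)*3-.5).round().astype(np.int32); cv2.polylines(v,[cv2.convexHull(pp)],True,(0,0,255))
        cv2.polylines(v,[cv2.convexHull(pp[-4 if len(pp)<20 else -60:])],True,(255,0,0))
json.dump(out,open("poses.json","w"))
a=cv2.resize(vis[0][270:930,330:1140],(400,326));b=cv2.resize(vis[1][210:1110,600:1000],(400,900))
cv2.imwrite("pics/fitA.png",cv2.resize(vis[0][270:930,330:1140],(733,597)));cv2.imwrite("pics/fitB.png",vis[1][210:1110,600:1000].transpose(1,0,2)[:, :, :][::-1].copy()[:, :800] if 0 else cv2.resize(vis[1][210:1110,600:1000],(266,600)))
E
python3 m.py
```

```text
lid_square 0.4639 0.0747 26.3 0.129
lid_large 0.4549 -0.0724 7.7 0.11
lid_oblong 0.5889 -0.2341 31.7 0.116
lid_small 0.5361 -0.4031 11.8 0.13
tin_large 0.5051 0.4092 9.0 0.12
tin_oblong 0.6215 0.2604 31.1 0.16
tin_square 0.6417 -0.0933 -26.9 0.133
tin_small 0.4128 -0.2508 10.6 0.129
```

View pics/fitA.png

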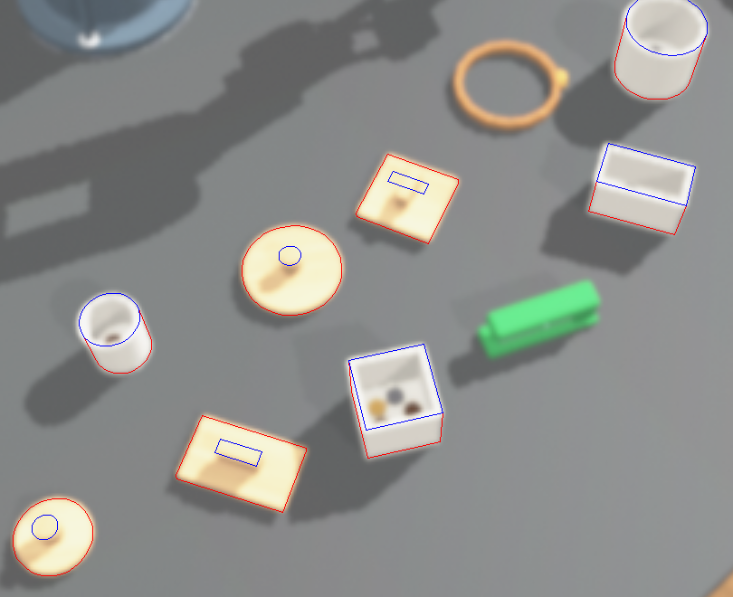

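View pics/fitB.png

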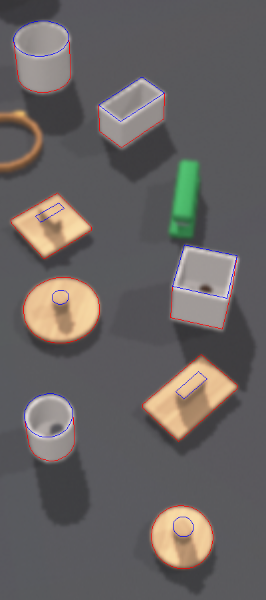

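The outlines fit all four lids and tins in both views. The square lid's bar looks a quarter turn off the fit, with the bar running from about (345,270) to (360,295) in the first side picture. I'll check that with the wrist camera from above.

```bash
cat > go.py <<'E'
import sys,numpy as np
from scipy.spatial.transform import Rotation as R
from rig import bot
x,y,z,w=map(float,sys.argv[1:5]); s=bot.read_state()
T=np.array(s["tcp_rot"]);c,n=np.cos(np.radians(w)),np.sin(np.radians(w))
G=np.array([[c,n,0],[n,-c,0],[0,0,-1]])
print("d",np.round(T.T@(np.array([x,y,z])-s["position"]),4),"r",np.round(R.from_matrix(T.T@G).as_rotvec(degrees=True),2),"pos",np.round(s["position"],4),"yaw",round(np.degrees(np.arctan2(T[1,0],T[0,0])),1),"F",np.round(s["force"],1),"op",round(s["opening"],3),"gf",round(s["grasp_force"],1),"t",round(s["time_s"],1))
E
python3 go.py .4639 .0747 .15 116.3
```

```text
d [-0.4056 -0.3875  0.0725] r [-3.000e-02  1.000e-02  4.251e+01] pos [0.2258 0.5826 0.2223] yaw 158.8 F [-0.2  1.1  0.1] op 1.001 gf 0.0 t 0.3
```

Careful with the scale: shifts go in units of 100 mm and turns go in units of 10 degrees. That gives: -0.406 m is -4.06, -0.387 m is -3.87, 42.5 degrees is 4.25.

```bash
T="x"; python3 -m handwheel '[[[-1,-0.95,0],[0,0,1],0.5],[[-2,-1.9,0],[0,0,2.1],0.5],[[-3,-2.9,0.2],[0,0,3.2],0.5],[[-4.06,-3.87,0.5],[0,0,4.25],0.5],[[-4.06,-3.87,0.72],[0,0,4.25],0.5],[[-4.06,-3.87,0.72],[0,0,4.25],0.5],[[-4.06,-3.87,0.72],[0,0,4.25],0.5],[[-4.06,-3.87,0.72],[0,0,4.25],0.5],[[-4.06,-3.87,0.72],[0,0,4.25],0.5],[[-4.06,-3.87,0.72],[0,0,4.25],0.5],[[-4.06,-3.87,0.72],[0,0,4.25],0.5],[[-4.06,-3.87,0.72],[0,0,4.25],0.5],[[-4.06,-3.87,0.72],[0,0,4.25],0.5],[[-4.06,-3.87,0.72],[0,0,4.25],0.5],[[-4.06,-3.87,0.72],[0,0,4.25],0.5],[[-4.06,-3.87,0.72],[0,0,4.25],0.5],[[-4.06,-3.87,0.72],[0,0,4.25],0.5],[[-4.06,-3.87,0.72],[0,0,4.25],0.5]]'
cat > w.py <<'E'
import sys
from h import *
def wcam():
    s=bot.read_state();c=capture("wrist");T=np.eye(4);T[:3,:3]=s["tcp_rot"];T[:3,3]=s["position"]
    c["view"]=np.linalg.inv(T@c["mount"]);return c
c=wcam();v=cv2.resize(c["color"][:,:,::-1],(800,600))
P=json.load(open("poses.json"))
for n in sys.argv[2:]:
    p=P[n];q=place(n,p);pp=((proj(c,q)+.5)*1.5625-.5).round().astype(np.int32)
    k=4 if len(q)<20 else 60
    for i in range(0,len(q),k): cv2.polylines(v,[cv2.convexHull(pp[i:i+k])],True,(0,0,255) if i<len(q)-k else (255,0,0))
cv2.imwrite(f"pics/{sys.argv[1]}.png",v)
E
python3 w.py w1 lid_square; python3 go.py .4639 .0747 .016 116.3
```

```text
time_s: 2.15
position: [0.4643, 0.0759, 0.1507]
tcp_rot: [[-0.445, 0.896, 0.0], [0.896, 0.445, -0.0], [-0.0, 0.0, -1.0]]
force: [-0.1, -0.5, -0.2]
opening: 0.5
grasp_force: 0.0
d [-0.0007 -0.0009  0.1347] r [0.01 0.01 0.08] pos [0.4644 0.0757 0.1507] yaw 116.4 F [-0.9  0.2  0.5] op 0.5 gf 0.0 t 2.2
```

View pics/w1.png

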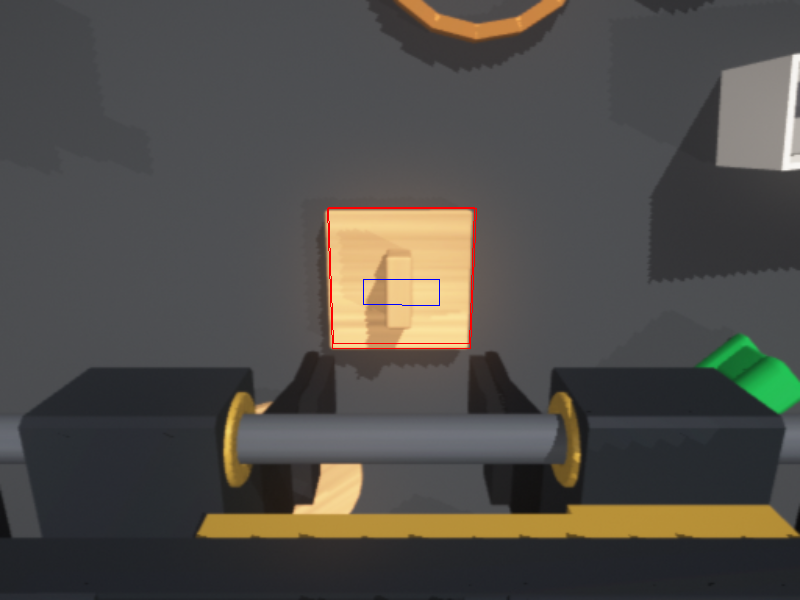

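The wrist view shows the fitted plate outline lying right on the square lid (centre about (400,278)). The bar runs vertically in the picture, along tool x, so the fingers straddle it correctly. Descending and gripping.

```bash
python3 -m handwheel '[[[-0.007,-0.009,0.4],[0,0,0],0.5],[[-0.007,-0.009,0.8],[0,0,0],0.5],[[-0.007,-0.009,1.1],[0,0,0],0.5],[[-0.007,-0.009,1.25],[0,0,0],0.5],[[-0.007,-0.009,1.345],[0,0,0],0.5],[[-0.007,-0.009,1.345],[0,0,0],0.5],[[-0.007,-0.009,1.345],[0,0,0],0.5],[[-0.007,-0.009,1.345],[0,0,0],0],[[-0.007,-0.009,1.345],[0,0,0],0],[[-0.007,-0.009,1.345],[0,0,0],0],[[-0.007,-0.009,1.345],[0,0,0],0],[[-0.007,-0.009,1.345],[0,0,0],0],[[-0.007,-0.009,1.345],[0,0,0],0],[[-0.007,-0.009,1.345],[0,0,0],0],[[-0.007,-0.009,1.345],[0,0,0],0]]'; python3 go.py .4639 .0747 .2 116.3
```

```text
time_s: 3.7
position: [0.4641, 0.0741, 0.0162]
tcp_rot: [[-0.443, 0.896, 0.0], [0.896, 0.443, -0.0], [-0.0, 0.0, -1.0]]
force: [-0.5, -0.3, 3.1]
opening: 0.162
grasp_force: 30.0
d [ 6.000e-04  1.000e-04 -1.838e-01] r [0.01 0.01 0.01] pos [0.4641 0.0741 0.0162] yaw 116.3 F [-0.5 -0.3  3.1] op 0.162 gf 30.0 t 3.7
```

```bash
python3 go.py .6417 -.0933 .16 63.1
```

```text
d [-0.2288  0.0851 -0.1437] r [1.000e-02 0.000e+00 5.321e+01] pos [0.4641 0.0741 0.0162] yaw 116.3 F [-0.5 -0.3  3.1] op 0.162 gf 30.0 t 3.7
```

```bash
python3 -m handwheel '[[[0,0,-0.3],[0,0,0],0],[[0,0,-0.7],[0,0,0],0],[[0,0,-1.1],[0,0,0],0],[[0,0,-1.437],[0,0,0],0],[[-0.4,0.15,-1.437],[0,0,0.7],0],[[-0.8,0.3,-1.437],[0,0,1.5],0],[[-1.2,0.45,-1.437],[0,0,2.3],0],[[-1.6,0.6,-1.437],[0,0,3.1],0],[[-2,0.75,-1.437],[0,0,3.9],0],[[-2.2,0.82,-1.437],[0,0,4.7],0],[[-2.288,0.851,-1.437],[0,0,5.32],0],[[-2.288,0.851,-1.437],[0,0,5.32],0],[[-2.288,0.851,-1.437],[0,0,5.32],0],[[-2.288,0.851,-1.437],[0,0,5.32],0],[[-2.288,0.851,-1.437],[0,0,5.32],0],[[-2.288,0.851,-1.437],[0,0,5.32],0]]'
cat > ov.py <<'E'
# refit tin in fixed cams + overlay of wrist view
import sys
from h import *
E
python3 w.py w2 tin_square; python3 go.py .6417 -.0933 .081 63.1
```

```text
time_s: 5.3
position: [0.6414, -0.0926, 0.1599]
tcp_rot: [[0.451, 0.893, -0.0], [0.893, -0.451, 0.0], [-0.0, -0.0, -1.0]]
force: [0.1, 0.3, -1.2]
opening: 0.16
grasp_force: 30.0
d [-0.0004  0.0004  0.079 ] r [ 0.   -0.    0.07] pos [ 0.6415 -0.0927  0.16  ] yaw 63.2 F [-0.1  0.2 -0.8] op 0.157 gf 30.0 t 5.3
```

View pics/w2.png

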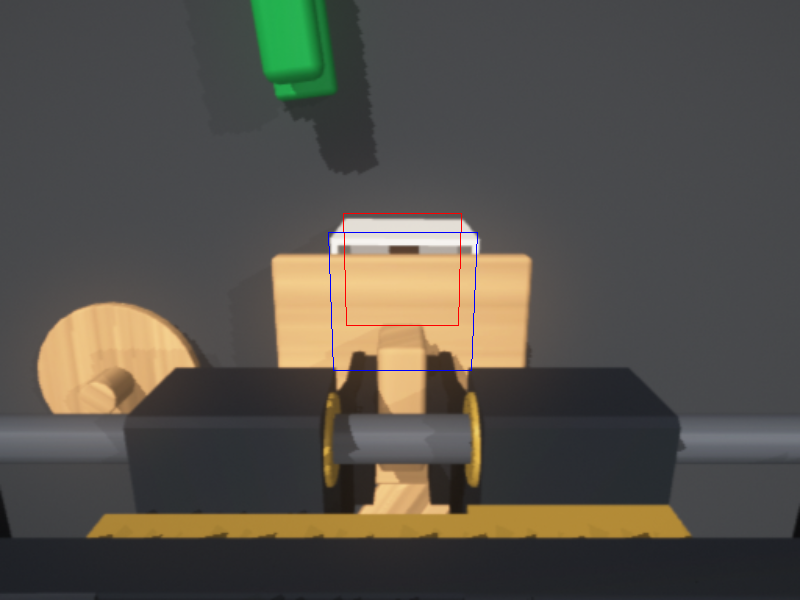

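The held lid is level (plate edge at row 255) and the tin's rim, columns 331–477, matches the prediction within about 1–2 mm. Lowering and releasing.

```bash
python3 -m handwheel '[[[-0.004,0.004,0.3],[0,0,0],0],[[-0.004,0.004,0.55],[0,0,0],0],[[-0.004,0.004,0.68],[0,0,0],0],[[-0.004,0.004,0.74],[0,0,0],0],[[-0.004,0.004,0.79],[0,0,0],0],[[-0.004,0.004,0.79],[0,0,0],0],[[-0.004,0.004,0.79],[0,0,0],0],[[-0.004,0.004,0.79],[0,0,0],0.4],[[-0.004,0.004,0.79],[0,0,0],0.4],[[-0.004,0.004,0.79],[0,0,0],0.4],[[-0.004,0.004,0.79],[0,0,0],0.4],[[-0.004,0.004,0.79],[0,0,0],0.4],[[-0.004,0.004,0.5],[0,0,0],0.4],[[-0.004,0.004,0],[0,0,0],0.4],[[-0.004,0.004,0],[0,0,0],0.4],[[-0.004,0.004,0],[0,0,0],0.4]]'
python3 go.py .5889 -.2341 .15 31.7
```

```text
time_s: 6.95
position: [0.6429, -0.094, 0.1616]
tcp_rot: [[0.452, 0.892, 0.004], [0.892, -0.452, -0.001], [0.001, 0.004, -1.0]]
force: [0.4, -0.4, -1.1]
opening: 0.4
grasp_force: 0.0
d [-0.1494  0.0151  0.0116] r [ 0.2  -0.09 31.42] pos [ 0.6429 -0.094   0.1616] yaw 63.1 F [ 0.4 -0.4 -1.1] op 0.4 gf 0.0 t 7.0
```

```bash
python3 -m handwheel '[[[-0.4,0.04,0],[0,0,0.8],0.5],[[-0.8,0.08,0],[0,0,1.6],0.5],[[-1.2,0.12,0.1],[0,0,2.4],0.5],[[-1.494,0.151,0.116],[0,0,3.14],0.5],[[-1.494,0.151,0.116],[0,0,3.14],0.5],[[-1.494,0.151,0.116],[0,0,3.14],0.5],[[-1.494,0.151,0.116],[0,0,3.14],0.5],[[-1.494,0.151,0.116],[0,0,3.14],0.5],[[-1.494,0.151,0.116],[0,0,3.14],0.5]]'
python3 w.py w3 lid_oblong; python3 go.py .5889 -.2341 .016 31.7; sleep 0; python3 - <<'E'
from h import *
c=capture("scene");v=c["color"][:,:,::-1];s=capture("side")["color"][:,:,::-1]
cv2.imwrite("pics/sq.png",np.hstack([cv2.resize(v[190:290,200:330],(520,400)),cv2.resize(s[150:250,240:340],(280,280))[:].copy() if 0 else cv2.resize(s[160:260,255:325],(280,400))]))
E
```

```text
time_s: 7.85
position: [0.5882, -0.2326, 0.1481]
tcp_rot: [[0.85, 0.528, -0.0], [0.528, -0.85, 0.0], [0.0, -0.0, -1.0]]
force: [0.1, 0.4, -1.0]
opening: 0.498
grasp_force: 0.0
d [-1.000e-04  1.500e-03  1.322e-01] r [ 0.   -0.    0.12] pos [ 0.5882 -0.2328  0.1482] yaw 31.8 F [-0.8 -0.7  0.1] op 0.498 gf 0.0 t 7.9
```

View pics/sq.png

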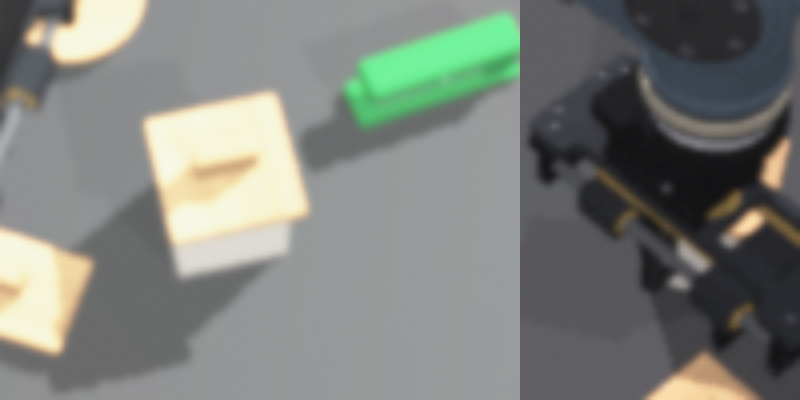

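View pics/w3.png

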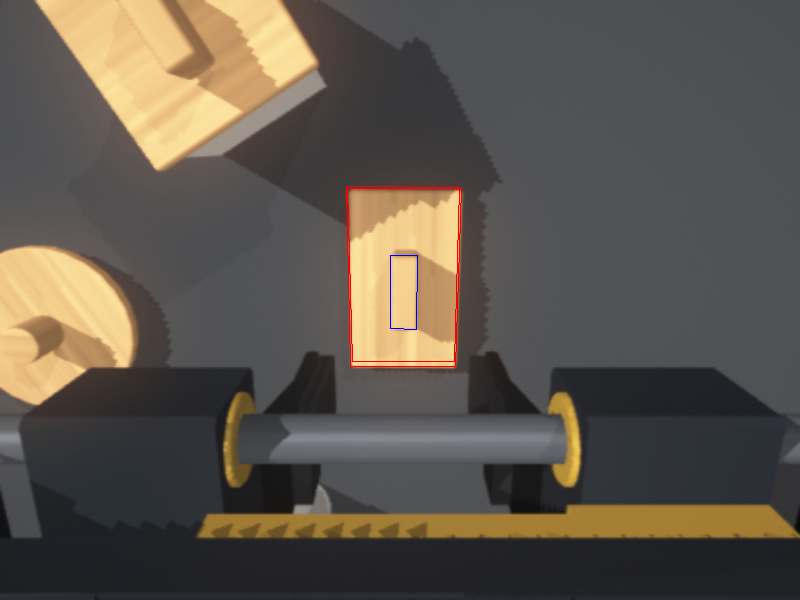

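The square lid sits level on its tin, and the oblong lid's plate and bar outlines match the prediction, with the bar at (404,292). Next is the oblong grasp.

Scaled: 0.132 m is 1.32, 0.125 m is 1.25.

```bash
python3 -m handwheel '[[[0,0.015,0.4],[0,0,0],0.5],[[0,0.015,0.8],[0,0,0],0.5],[[0,0.015,1.1],[0,0,0],0.5],[[0,0.015,1.25],[0,0,0],0.5],[[0,0.015,1.32],[0,0,0],0.5],[[0,0.015,1.32],[0,0,0],0.5],[[0,0.015,1.32],[0,0,0],0.5],[[0,0.015,1.32],[0,0,0],0],[[0,0.015,1.32],[0,0,0],0],[[0,0.015,1.32],[0,0,0],0],[[0,0.015,1.32],[0,0,0],0],[[0,0.015,1.32],[0,0,0],0],[[0,0.015,1.32],[0,0,0],0],[[0,0.015,1.32],[0,0,0],0],[[0,0.015,1.32],[0,0,0],0]]'; python3 go.py .6215 .2604 .186 31.1
```

```text
time_s: 9.5
position: [0.5886, -0.2351, 0.0164]
tcp_rot: [[0.851, 0.526, 0.0], [0.526, -0.851, -0.0], [0.0, 0.0, -1.0]]
force: [-0.7, 0.2, 2.5]
opening: 0.157
grasp_force: 30.0
d [ 0.2885 -0.4043 -0.1696] r [ 0.   -0.    0.61] pos [ 0.5886 -0.2351  0.0164] yaw 31.7 F [-0.7  0.2  2.5] op 0.157 gf 30.0 t 9.5
```

```bash
python3 -m handwheel '[[[0,0,-0.3],[0,0,0],0],[[0,0,-0.7],[0,0,0],0],[[0,0,-1.15],[0,0,0],0],[[0,0,-1.55],[0,0,0],0],[[0.1,-0.14,-1.696],[0,0,0],0],[[0.3,-0.42,-1.696],[0,0,0],0],[[0.55,-0.77,-1.696],[0,0,0],0],[[0.83,-1.16,-1.696],[0,0,0],0],[[1.11,-1.56,-1.696],[0,0,0],0],[[1.39,-1.95,-1.696],[0,0,0],0],[[1.67,-2.34,-1.696],[0,0,0],0],[[1.95,-2.73,-1.696],[0,0,0],0],[[2.23,-3.125,-1.696],[0,0,0],0],[[2.5,-3.5,-1.696],[0,0,0.06],0],[[2.7,-3.78,-1.696],[0,0,0.06],0],[[2.82,-3.95,-1.696],[0,0,0.06],0],[[2.885,-4.043,-1.696],[0,0,0.06],0],[[2.885,-4.043,-1.696],[0,0,0.06],0],[[2.885,-4.043,-1.696],[0,0,0.06],0],[[2.885,-4.043,-1.696],[0,0,0.06],0]]'
python3 -m handwheel '[[[0,0,0.7],[0,0,0],0],[[0,0,0.5],[0,0,0],0],[[0,0,0.5],[0,0,0],0],[[0,0,0.5],[0,0,0],0],[[0,0,0.5],[0,0,0],0],[[0,0,0.5],[0,0,0],0]]'
python3 w.py w4 tin_oblong;python3 go.py .6215 .2604 .0655 31.1
```

```text
time_s: 11.5
position: [0.6214, 0.259, 0.1854]
tcp_rot: [[0.857, 0.515, -0.001], [0.515, -0.857, -0.001], [-0.001, 0.0, -1.0]]
force: [0.8, 0.2, -1.3]
opening: 0.16
grasp_force: 30.0
time_s: 12.1
position: [0.6226, 0.2606, 0.1378]
tcp_rot: [[0.856, 0.517, 0.003], [0.517, -0.856, 0.001], [0.003, 0.001, -1.0]]
force: [-0.5, -0.1, -0.3]
opening: 0.156
grasp_force: 30.0
d [-0.001  -0.0003  0.0719] r [ 0.05 -0.15  0.01] pos [0.6223 0.2606 0.1374] yaw 31.1 F [-0.1 -0.2 -1.4] op 0.156 gf 30.0 t 12.2
```

View pics/w4.png

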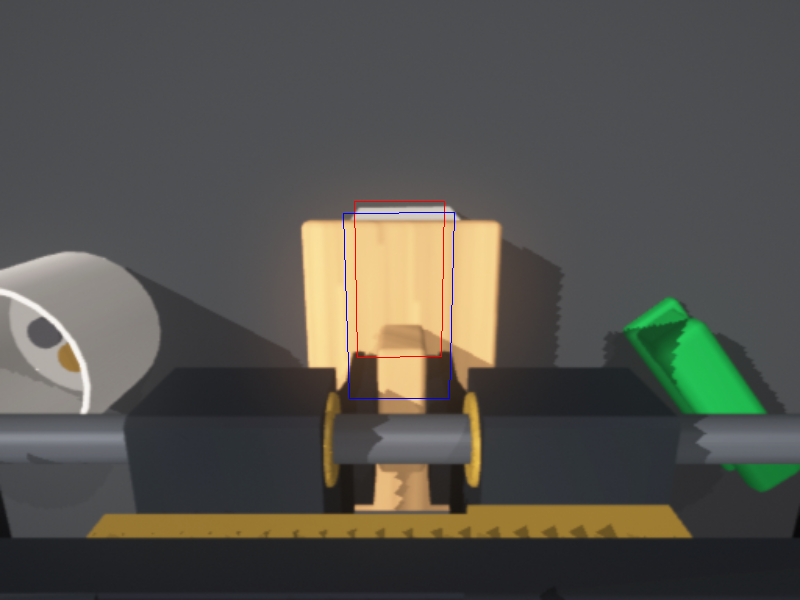

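The tin's visible edge (columns about 357–452, row 207) lies about 5 px right of and 5 px below the prediction, so it's roughly 2 mm toward +y and −x of the tool. I'll correct by that and place.

Scaled: -0.003 m is -0.03, 0.0017 m is 0.017.

```bash
python3 -m handwheel '[[[-0.03,0.017,0.3],[0,0,0],0],[[-0.03,0.017,0.52],[0,0,0],0],[[-0.03,0.017,0.62],[0,0,0],0],[[-0.03,0.017,0.67],[0,0,0],0],[[-0.03,0.017,0.719],[0,0,0],0],[[-0.03,0.017,0.719],[0,0,0],0],[[-0.03,0.017,0.719],[0,0,0],0],[[-0.03,0.017,0.719],[0,0,0],0.4],[[-0.03,0.017,0.719],[0,0,0],0.4],[[-0.03,0.017,0.719],[0,0,0],0.4],[[-0.03,0.017,0.719],[0,0,0],0.4],[[-0.03,0.017,0.719],[0,0,0],0.4],[[-0.03,0.017,0.5],[0,0,0],0.4],[[-0.03,0.017,0],[0,0,0],0.4],[[-0.03,0.017,-0.3],[0,0,0],0.4],[[-0.03,0.017,-0.3],[0,0,0],0.4]]'
python3 go.py .4549 -.0724 .16 81
```

```text
time_s: 13.75
position: [0.6236, 0.2585, 0.1716]
tcp_rot: [[0.856, 0.517, 0.011], [0.517, -0.856, 0.003], [0.011, 0.004, -1.0]]
force: [0.8, 0.5, 0.2]
opening: 0.399
grasp_force: 0.0
d [-0.3155  0.1961  0.0088] r [  0.47  -0.51 -49.88] pos [0.6236 0.2585 0.1716] yaw 31.1 F [0.8 0.5 0.2] op 0.399 gf 0.0 t 13.8
```

```bash
python3 -m handwheel '[[[-0.35,0.22,0],[0,0,-0.6],0.5],[[-0.75,0.46,0],[0,0,-1.2],0.5],[[-1.15,0.71,0],[0,0,-1.8],0.5],[[-1.55,0.96,0],[0,0,-2.5],0.5],[[-1.95,1.21,0],[0,0,-3.1],0.5],[[-2.35,1.46,0],[0,0,-3.7],0.5],[[-2.75,1.71,0],[0,0,-4.4],0.5],[[-3,1.87,0],[0,0,-4.99],0.5],[[-3.155,1.961,0.1],[0,0,-4.99],0.5],[[-3.155,1.961,0.1],[0,0,-4.99],0.5],[[-3.155,1.961,0.1],[0,0,-4.99],0.5],[[-3.155,1.961,0.1],[0,0,-4.99],0.5],[[-3.155,1.961,0.1],[0,0,-4.99],0.5],[[-3.155,1.961,0.1],[0,0,-4.99],0.5],[[-3.155,1.961,0.1],[0,0,-4.99],0.5]]'
python3 go.py .4549 -.0724 .016 81
cat > knob.py <<'E'
# overlay + knob circle in wrist view
import sys
E
python3 w.py w5 lid_large tin_oblong
python3 - <<'E'
from h import *
c=capture("scene");v=cv2.resize(c["color"][:,:,::-1][110:260,190:390],(800,600));w=cv2.imread("pics/w5.png")
cv2.imwrite("pics/both.png",np.hstack([cv2.resize(v,(400,300)),cv2.resize(w,(400,300))]))
E
```

```text
time_s: 15.25
position: [0.4513, -0.0729, 0.1559]
tcp_rot: [[0.155, 0.988, 0.0], [0.988, -0.155, -0.0], [-0.0, 0.0, -1.0]]
force: [0.2, 0.1, 0.3]
opening: 0.5
grasp_force: 0.0
d [0.0011 0.0034 0.1399] r [0.02 0.   0.08] pos [ 0.4513 -0.0729  0.1559] yaw 81.1 F [0.2 0.1 0.3] op 0.5 gf 0.0 t 15.2
```

View pics/both.png

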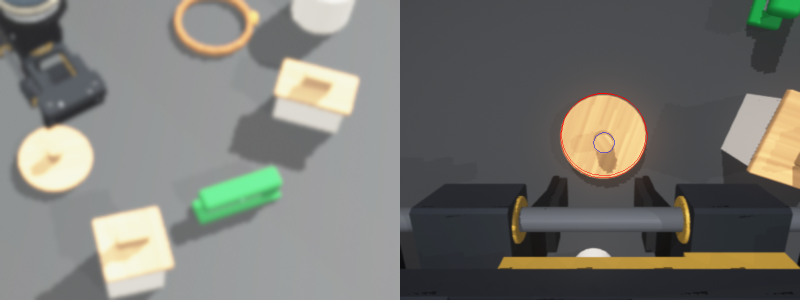

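Both placed lids sit flat on the oblong tin (315,85 in the left half) and the square tin (133,240). In the wrist half, the large lid's disc and knob outlines match at (603,140). Gripping it next.

Scaled: 0.1398 m is 1.398, 0.13 m is 1.3.

```bash
python3 -m handwheel '[[[0.011,0.034,0.4],[0,0,0],0.5],[[0.011,0.034,0.8],[0,0,0],0.5],[[0.011,0.034,1.15],[0,0,0],0.5],[[0.011,0.034,1.3],[0,0,0],0.5],[[0.011,0.034,1.398],[0,0,0],0.5],[[0.011,0.034,1.398],[0,0,0],0.5],[[0.011,0.034,1.398],[0,0,0],0.5],[[0.011,0.034,1.398],[0,0,0],0],[[0.011,0.034,1.398],[0,0,0],0],[[0.011,0.034,1.398],[0,0,0],0],[[0.011,0.034,1.398],[0,0,0],0],[[0.011,0.034,1.398],[0,0,0],0],[[0.011,0.034,1.398],[0,0,0],0],[[0.011,0.034,1.398],[0,0,0],0]]'; python3 go.py .5051 .4092 .18 129
```

```text
time_s: 16.75
position: [0.4547, -0.073, 0.0163]
tcp_rot: [[0.156, 0.988, 0.0], [0.988, -0.156, -0.0], [-0.0, 0.0, -1.0]]
force: [-0.1, -0.0, 6.0]
opening: 0.239
grasp_force: 30.0
d [ 0.4841 -0.0255 -0.1638] r [ 2.000e-02  2.000e-02 -4.799e+01] pos [ 0.4547 -0.073   0.0163] yaw 81.0 F [-0.1 -0.   6. ] op 0.239 gf 30.0 t 16.8
```

Scaled: 0.4841 m is 4.841, 0.468 m is 4.68, -48 degrees is -4.8.

```bash
python3 -m handwheel '[[[0,0,-0.3],[0,0,0],0],[[0,0,-0.7],[0,0,0],0],[[0,0,-1.15],[0,0,0],0],[[0,0,-1.5],[0,0,0],0],[[0.15,0,-1.638],[0,0,-0.2],0],[[0.45,0,-1.638],[0,0,-0.6],0],[[0.85,-0.02,-1.638],[0,0,-1.1],0],[[1.3,-0.04,-1.638],[0,0,-1.6],0],[[1.75,-0.07,-1.638],[0,0,-2.1],0],[[2.2,-0.1,-1.638],[0,0,-2.6],0],[[2.65,-0.13,-1.638],[0,0,-3.1],0],[[3.1,-0.16,-1.638],[0,0,-3.6],0],[[3.55,-0.19,-1.638],[0,0,-4.1],0],[[4,-0.22,-1.638],[0,0,-4.6],0],[[4.4,-0.24,-1.638],[0,0,-4.8],0],[[4.68,-0.25,-1.638],[0,0,-4.8],0],[[4.841,-0.255,-1.638],[0,0,-4.8],0],[[4.841,-0.255,-1.638],[0,0,-4.8],0],[[4.841,-0.255,-1.638],[0,0,-4.8],0],[[4.841,-0.255,-1.638],[0,0,-4.8],0]]'
python3 -m handwheel '[[[0,0,0.2],[0,0,0],0],[[0,0,0.2],[0,0,0],0],[[0,0,0.2],[0,0,0],0],[[0,0,0.2],[0,0,0],0],[[0,0,0.2],[0,0,0],0]]'
python3 w.py w6 tin_large;python3 go.py .5051 .4092 .0858 129
```

```text
time_s: 18.75
position: [0.5046, 0.4078, 0.1792]
tcp_rot: [[-0.629, 0.778, -0.001], [0.778, 0.629, -0.001], [-0.0, -0.002, -1.0]]
force: [-0.3, -0.2, -0.7]
opening: 0.242
grasp_force: 30.0
time_s: 19.25
position: [0.5055, 0.4092, 0.1606]
tcp_rot: [[-0.629, 0.777, 0.001], [0.777, 0.629, 0.001], [-0.0, 0.001, -1.0]]
force: [-0.0, 0.0, -1.1]
opening: 0.247
grasp_force: 30.0
d [ 0.0002 -0.0004  0.0748] r [ 0.08  0.01 -0.  ] pos [0.5055 0.4093 0.1606] yaw 129.0 F [-0.1 -0.1 -1. ] op 0.247 gf 30.0 t 19.3
```

View pics/w6.png

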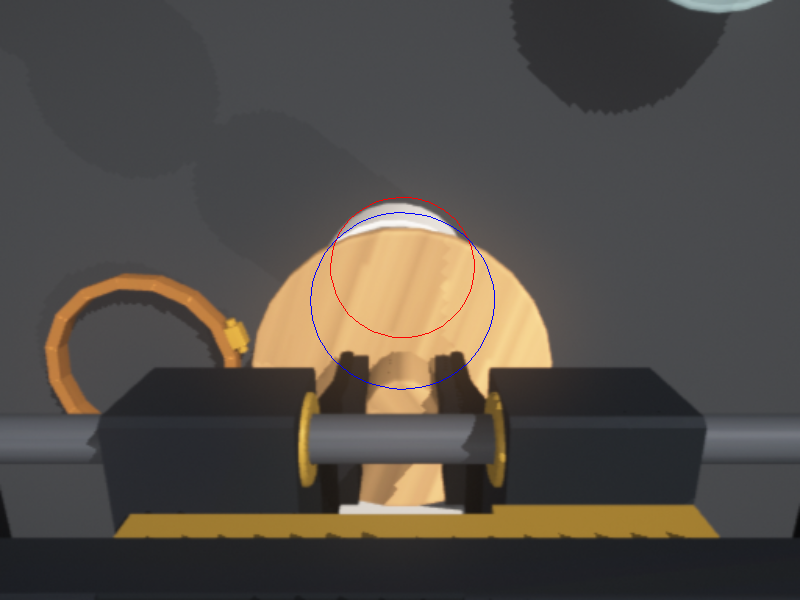

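The tin's far edge is at (397,204), against a prediction of (402,197), so I'll correct about −2 mm along tool x and −1.5 mm along tool y. The lid is held level.

```bash
python3 -m handwheel '[[[-0.018,-0.018,0.3],[0,0,0],0],[[-0.018,-0.018,0.55],[0,0,0],0],[[-0.018,-0.018,0.65],[0,0,0],0],[[-0.018,-0.018,0.7],[0,0,0],0],[[-0.018,-0.018,0.748],[0,0,0],0],[[-0.018,-0.018,0.748],[0,0,0],0],[[-0.018,-0.018,0.748],[0,0,0],0],[[-0.018,-0.018,0.748],[0,0,0],0.4],[[-0.018,-0.018,0.748],[0,0,0],0.4],[[-0.018,-0.018,0.748],[0,0,0],0.4],[[-0.018,-0.018,0.748],[0,0,0],0.4],[[-0.018,-0.018,0.748],[0,0,0],0.4],[[-0.018,-0.018,0.45],[0,0,0],0.4],[[-0.018,-0.018,0],[0,0,0],0.4],[[-0.018,-0.018,-0.1],[0,0,0],0.4],[[-0.018,-0.018,-0.1],[0,0,0],0.4],[[-0.018,-0.018,-0.1],[0,0,0],0.4],[[-0.018,-0.018,-0.1],[0,0,0],0.4]]'
python3 go.py .5361 -.4031 .17 53
```

```text
time_s: 21.1
position: [0.5035, 0.406, 0.1678]
tcp_rot: [[-0.629, 0.777, -0.003], [0.777, 0.629, -0.002], [0.001, -0.004, -1.0]]
force: [0.2, -1.0, 0.6]
opening: 0.399
grasp_force: 0.0
d [-0.6492 -0.484  -0.0008] r [-0.21  0.11 76.01] pos [0.5035 0.406  0.1678] yaw 129.0 F [ 0.2 -1.   0.6] op 0.399 gf 0.0 t 21.1
```

```bash
python3 -m handwheel '[[[-0.16,-0.12,0],[0,0,0.2],0.5],[[-0.5,-0.37,0],[0,0,0.6],0.5],[[-0.86,-0.64,0],[0,0,1],0.5],[[-1.22,-0.91,0],[0,0,1.4],0.5],[[-1.58,-1.18,0],[0,0,1.8],0.5],[[-1.94,-1.45,0],[0,0,2.3],0.5],[[-2.3,-1.72,0],[0,0,2.8],0.5],[[-2.66,-1.99,0],[0,0,3.2],0.5],[[-3.02,-2.25,0],[0,0,3.6],0.5],[[-3.38,-2.52,0],[0,0,4],0.5],[[-3.74,-2.79,0],[0,0,4.4],0.5],[[-4.1,-3.06,0],[0,0,4.9],0.5],[[-4.46,-3.33,0],[0,0,5.3],0.5],[[-4.82,-3.6,0],[0,0,5.7],0.5],[[-5.18,-3.87,0],[0,0,6.1],0.5],[[-5.54,-4.14,0],[0,0,6.5],0.5],[[-5.9,-4.4,0],[0,0,7],0.5],[[-6.22,-4.64,0],[0,0,7.4],0.5],[[-6.492,-4.84,0],[0,0,7.6],0.5],[[-6.492,-4.84,0],[0,0,7.6],0.5]]'
python3 -m handwheel '[[[0,0,0.1],[0,0,0],0.5],[[0,0,0.1],[0,0,0],0.5],[[0,0,0.1],[0,0,0],0.5],[[0,0,0.1],[0,0,0],0.5],[[0,0,0.1],[0,0,0],0.5]]'
python3 w.py w7 lid_small; python3 go.py .5361 -.4031 .016 53
python3 - <<'E'
from h import *
c=capture("scene");v=cv2.resize(c["color"][:,:,::-1][70:190,290:450],(400,300));w=cv2.imread("pics/w7.png")
cv2.imwrite("pics/both2.png",np.hstack([v,cv2.resize(w,(400,300))]))
E
```

```text
time_s: 23.1
position: [0.5366, -0.4075, 0.1677]
tcp_rot: [[0.606, 0.796, -0.0], [0.796, -0.606, -0.002], [-0.001, 0.001, -1.0]]
force: [-0.1, -0.2, 0.0]
opening: 0.503
grasp_force: 0.0
time_s: 23.6
position: [0.5377, -0.4016, 0.1601]
tcp_rot: [[0.601, 0.8, 0.0], [0.8, -0.601, -0.0], [-0.0, 0.0, -1.0]]
force: [0.4, -0.3, -0.7]
opening: 0.503
grasp_force: 0.0
d [-0.0019 -0.0006  0.1442] r [0.03 0.   0.07] pos [ 0.5377 -0.4018  0.1602] yaw 53.1 F [-0.8  0.1  0. ] op 0.497 gf 0.0 t 23.6
```

View pics/both2.png

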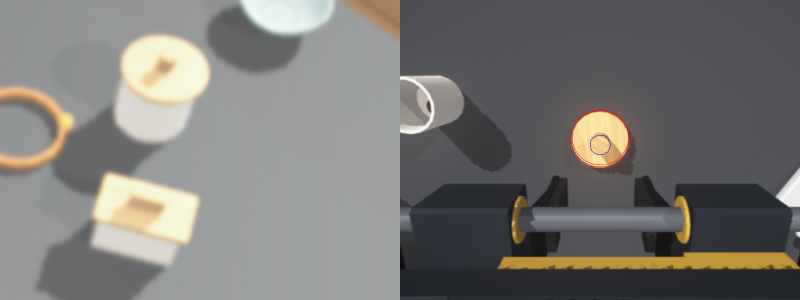

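The large and oblong lids look seated at (163,68) and (146,208) in the left half. The small lid's outline matches the wrist view at (600,140).

Careful with the scale: shifts go in units of 100 mm and turns go in units of 10 degrees. That gives: 0.144 m is 1.44, 0.135 m is 1.35.

```bash
python3 -m handwheel '[[[-0.019,-0.006,0.4],[0,0,0],0.5],[[-0.019,-0.006,0.8],[0,0,0],0.5],[[-0.019,-0.006,1.2],[0,0,0],0.5],[[-0.019,-0.006,1.35],[0,0,0],0.5],[[-0.019,-0.006,1.44],[0,0,0],0.5],[[-0.019,-0.006,1.44],[0,0,0],0.5],[[-0.019,-0.006,1.44],[0,0,0],0.5],[[-0.019,-0.006,1.44],[0,0,0],0],[[-0.019,-0.006,1.44],[0,0,0],0],[[-0.019,-0.006,1.44],[0,0,0],0],[[-0.019,-0.006,1.44],[0,0,0],0],[[-0.019,-0.006,1.44],[0,0,0],0],[[-0.019,-0.006,1.44],[0,0,0],0],[[-0.019,-0.006,1.44],[0,0,0],0]]'; python3 go.py .4128 -.2508 .14 59
```

```text
time_s: 25.1
position: [0.5358, -0.4037, 0.0163]
tcp_rot: [[0.602, 0.799, 0.0], [0.799, -0.602, -0.0], [-0.0, 0.0, -1.0]]
force: [-0.5, 1.2, 4.5]
opening: 0.246
grasp_force: 30.0
d [ 0.0481 -0.1902 -0.1238] r [ 0.03  0.01 -5.98] pos [ 0.5358 -0.4037  0.0163] yaw 53.0 F [-0.5  1.2  4.5] op 0.246 gf 30.0 t 25.1
```

Scaled: -0.1892 m is -1.892, 0.0467 m is 0.467, -2 degrees is -0.2.

```bash
python3 -m handwheel '[[[0,0,-0.3],[0,0,0],0],[[0,0,-0.7],[0,0,0],0],[[0,0,-1.1],[0,0,0],0],[[0,0,-1.238],[0,0,0],0],[[0.1,-0.4,-1.238],[0,0,-0.2],0],[[0.2,-0.8,-1.238],[0,0,-0.4],0],[[0.3,-1.2,-1.238],[0,0,-0.6],0],[[0.4,-1.6,-1.238],[0,0,-0.6],0],[[0.467,-1.8,-1.238],[0,0,-0.6],0],[[0.467,-1.892,-1.238],[0,0,-0.6],0],[[0.467,-1.892,-1.238],[0,0,-0.6],0],[[0.467,-1.892,-1.238],[0,0,-0.6],0],[[0.467,-1.892,-1.238],[0,0,-0.6],0],[[0.467,-1.892,-1.238],[0,0,-0.6],0]]'
python3 go.py .4128 -.2525 .0707 59; python3 w.py w8 tin_small
```

```text
time_s: 26.5
position: [0.4135, -0.2537, 0.1395]
tcp_rot: [[0.515, 0.857, 0.001], [0.857, -0.515, -0.001], [-0.0, 0.001, -1.0]]
force: [-0.7, 0.0, -0.9]
opening: 0.243
grasp_force: 30.0
d [ 0.0007 -0.0013  0.0688] r [ 0.07  0.02 -0.02] pos [ 0.4135 -0.2537  0.1395] yaw 59.0 F [-0.7  0.  -0.9] op 0.243 gf 30.0 t 26.5
```

```bash
python3 - <<'E'
import cv2,numpy as np
# far edge of the bare tin seen past the lid: bright low-saturation pixels near predicted place
v=cv2.imread("pics/w8.png");h=cv2.cvtColor(v,cv2.COLOR_BGR2HSV)
m=((h[...,1]<50)&(h[...,2]>110)).astype(np.uint8)[:360]
red=((v[...,2]>240)&(v[...,1]<20));blue=((v[...,0]>240)&(v[...,1]<20))
for n,q in(("red",red),("blue",blue)):
    r,c=np.nonzero(q);print(n,r.min(),r.max(),c.min(),c.max(),c[r==r.min()].mean())
k,l,st,ce=cv2.connectedComponentsWithStats(m)
for i in range(1,k):
    if st[i,4]>150:
        r,c=np.nonzero(l==i);print(st[i],ce[i].round(),"top col",c[r==r.min()].mean())
E
```

```text
red 226 321 348 446 396.5
blue 245 360 336 456 398.5
[ 341  231  114   62 3530] [397. 259.] top col 399.5
```

```bash
python3 -m handwheel '[[[0,-0.008,0.3],[0,0,0],0],[[0,-0.008,0.5],[0,0,0],0],[[0,-0.008,0.6],[0,0,0],0],[[0,-0.008,0.65],[0,0,0],0],[[0,-0.008,0.688],[0,0,0],0],[[0,-0.008,0.688],[0,0,0],0],[[0,-0.008,0.688],[0,0,0],0],[[0,-0.008,0.688],[0,0,0],0.4],[[0,-0.008,0.688],[0,0,0],0.4],[[0,-0.008,0.688],[0,0,0],0.4],[[0,-0.008,0.688],[0,0,0],0.4],[[0,-0.008,0.688],[0,0,0],0.4],[[0,-0.008,0.4],[0,0,0],0.4],[[0,-0.008,0],[0,0,0],0.4],[[0,-0.008,-0.5],[0,0,0],0.4],[[0,-0.008,-0.9],[0,0,0],0.4],[[0,-0.008,-0.9],[0,0,0],0.4],[[0,-0.008,-0.9],[0,0,0],0.4]]'
python3 go.py .45 -.45 .25 59
```

```text
time_s: 28.35
position: [0.4122, -0.2522, 0.2304]
tcp_rot: [[0.515, 0.857, 0.002], [0.857, -0.515, -0.002], [-0.001, 0.002, -1.0]]
force: [0.4, -0.0, -0.2]
opening: 0.4
grasp_force: 0.0
d [-0.1501  0.1343 -0.0192] r [0.13 0.03 0.02] pos [ 0.4122 -0.2522  0.2304] yaw 59.0 F [ 0.4 -0.  -0.2] op 0.4 gf 0.0 t 28.4
```

```bash
python3 -m handwheel '[[[-0.4,0.35,-0.05],[0,0,0],0.4],[[-0.8,0.7,-0.1],[0,0,0],0.4],[[-1.2,1.05,-0.15],[0,0,0],0.4],[[-1.5,1.34,-0.19],[0,0,0],0.4],[[-1.8,1.6,-0.2],[0,0,0],0.4],[[-2,1.8,-0.2],[0,0,0],0.4],[[-2,1.8,-0.2],[0,0,0],0.4],[[-2,1.8,-0.2],[0,0,0],0.4],[[-2,1.8,-0.2],[0,0,0],0.4],[[-2,1.8,-0.2],[0,0,0],0.4]]'
python3 - <<'E'
from h import *
cams=[capture("scene"),capture("side")];P=json.load(open("poses.json"));H=dict(square=.064,oblong=.049,large=.069,small=.054)
Y=dict(square=np.radians(63.1),oblong=np.radians(31.1),large=0,small=0);til=[]
for n,z in H.items():
    p=P["tin_"+n]; l="lid_"+n
    for dz in(0,.006):
        uv=proj(cams[0],np.array([[p[0],p[1],z+dz+.01]]))[0]
        x,y,a,f=fit(l,uv,cams,z+dz,[Y[n]]); print(n,dz,"off mm",round((x-p[0])*1e3,1),round((y-p[1])*1e3,1),"yaw",round(np.degrees(a),1),"cost",round(f,3))
    row=[]
    for c in cams:
        v=cv2.resize(c["color"][:,:,::-1],None,fx=4,fy=4,interpolation=cv2.INTER_CUBIC)
        u=((proj(c,np.array([[p[0],p[1],z]]))[0]+.5)*4).astype(int); row.append(cv2.resize(v[max(u[1]-130,0):u[1]+130,u[0]-100:u[0]+100],(200,260)))
    til.append(np.vstack(row))
cv2.imwrite("pics/final.png",np.hstack(til))
E
```

```text
time_s: 29.35
position: [0.4632, -0.5145, 0.249]
tcp_rot: [[0.514, 0.858, -0.001], [0.858, -0.514, 0.002], [0.001, -0.002, -1.0]]
force: [-0.4, 0.0, 1.4]
opening: 0.399
grasp_force: 0.0
square 0 off mm 3.5 0.9 yaw 64.2 cost 0.495
square 0.006 off mm 3.4 -1.5 yaw 65.2 cost 0.485
oblong 0 off mm 0.6 -0.6 yaw 31.2 cost 0.13
oblong 0.006 off mm -0.4 -7.1 yaw 31.4 cost 0.134
large 0 off mm 1.2 0.0 yaw 17.4 cost 0.124
large 0.006 off mm 0.6 -7.3 yaw 20.6 cost 0.127
small 0 off mm -0.8 -0.3 yaw 9.6 cost 0.949
small 0.006 off mm 1.5 -2.4 yaw 10.5 cost 0.973
```

View pics/final.png

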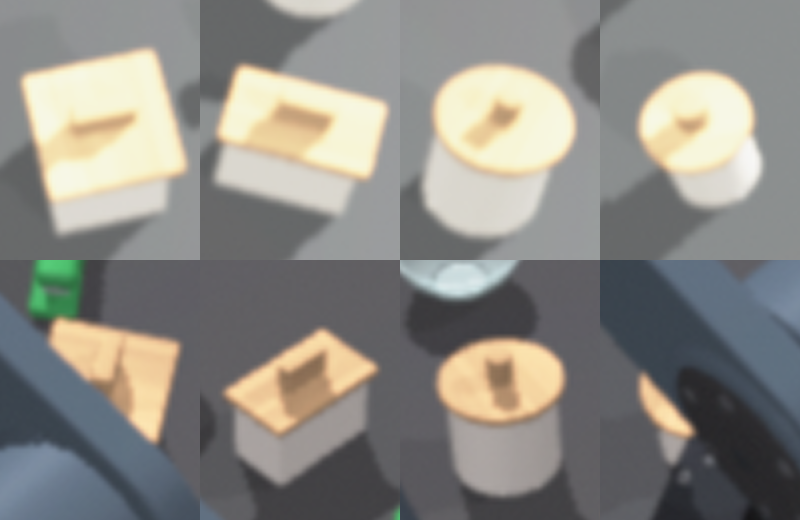

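The oblong and large lids fit at home height in both views. The arm hides the square and small lids in the side view, so I'll move it away and check those by numbers.

Scaled: 0.677 m is 6.77, 0.58 m is 5.8.

```bash
python3 -m handwheel '[[[0.2,-0.13,0],[0,0,0],0.4],[[0.6,-0.4,0],[0,0,0],0.4],[[1,-0.67,0],[0,0,0],0.4],[[1.4,-0.94,0],[0,0,0],0.4],[[1.8,-1.21,0],[0,0,0],0.4],[[2.2,-1.48,0],[0,0,0],0.4],[[2.6,-1.75,0],[0,0,0],0.4],[[3,-2.02,0],[0,0,0],0.4],[[3.4,-2.29,0],[0,0,0],0.4],[[3.8,-2.56,0],[0,0,0],0.4],[[4.2,-2.83,0],[0,0,0],0.4],[[4.6,-3.1,0],[0,0,0],0.4],[[5,-3.37,0],[0,0,0],0.4],[[5.4,-3.64,0],[0,0,0],0.4],[[5.8,-3.91,0],[0,0,0],0.4],[[6.2,-4.18,0],[0,0,0],0.4],[[6.5,-4.38,0],[0,0,0],0.4],[[6.7,-4.52,0],[0,0,0],0.4],[[6.77,-4.56,0],[0,0,0],0.4],[[6.77,-4.56,0],[0,0,0],0.4]]'
python3 - <<'E'
from h import *
cams=[capture("scene"),capture("side")];P=json.load(open("poses.json"));H=dict(square=.064,small=.054)
for n,z in H.items():
    p=P["tin_"+n]
    for dz in(-.003,0,.003,.006):
        for cc,t in((cams,"both"),(cams[1:],"side")):
            uv=proj(cc[0],np.array([[p[0],p[1],z+dz+.01]]))[0]
            x,y,a,f=fit("lid_"+n,uv,cc,z+dz,[np.radians(63.1)]); print(n,dz,t,"off",round((x-p[0])*1e3,1),round((y-p[1])*1e3,1),"yaw",round(np.degrees(a),1),"cost",round(f,3))
E
```

```text
time_s: 31.45
position: [0.4205, 0.2997, 0.2498]
tcp_rot: [[0.513, 0.859, 0.001], [0.859, -0.513, -0.0], [0.0, 0.001, -1.0]]
force: [-0.5, 0.2, -0.6]
opening: 0.403
grasp_force: 0.0
square -0.003 both off 2.4 2.3 yaw 62.7 cost 0.155
square -0.003 side off 2.7 2.3 yaw 62.7 cost 0.03
square 0 both off 2.2 0.2 yaw 63.3 cost 0.148
square 0 side off 1.7 0.2 yaw 62.6 cost 0.031
square 0.003 both off 1.2 -2.0 yaw 63.4 cost 0.144
square 0.003 side off 1.4 -2.3 yaw 63.2 cost 0.032
square 0.006 both off 1.1 -3.5 yaw 63.1 cost 0.156
square 0.006 side off 0.2 -3.9 yaw 63.0 cost 0.031
small -0.003 both off -1.0 0.1 yaw 11.3 cost 0.108
small -0.003 side off -0.0 0.7 yaw -8.4 cost 0.029
small 0 both off -0.3 -0.9 yaw 10.9 cost 0.085
small 0 side off -0.0 -1.2 yaw 16.4 cost 0.031
small 0.003 both off 0.3 -1.8 yaw 5.1 cost 0.097
small 0.003 side off -0.1 -2.9 yaw 11.4 cost 0.035
small 0.006 both off 1.0 -2.7 yaw -2.9 cost 0.162
small 0.006 side off -0.1 -4.2 yaw 18.5 cost 0.039
```

All four lids are within about 2 mm of their tin centres, and their heights fit fully home. The arm is clear, so I'm handing in.

```bash
python3 -c "
from rig import bot
print(bot.hand_in())"
```

```text
the job is handed in; nothing more can be done
None
```

All four lids are on their matching tins; camera fits put each within about 2 mm of its tin's centre and at home height, the tins, hoop and stapler were not knowingly touched, and the job was handed in at about 32 s (no verdict came back).

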